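Probe-test the joint of a plastic panel

ROBOT

A 7-joint arm with a two-finger parallel gripper is mounted at the origin on the work surface. World frame = base frame: x ahead of the robot, y to its left, z up, the work surface at z = 0. Lengths are in m, angles in rad, forces in N, time in s.
With the tool pointing down it reaches from about 0.35 to 0.9 m from the base axis. Payload 8.1 kg.
Tool frame: the origin (TCP) lies at the very end of the fingers, on their centre line; the grasp point (between the pads) lies 19 mm behind it (grasp_offset is the distance from the TCP to the grasp point, in m); z points along the fingers, y is the line along which they close (so a half turn about z gives the same grasp; the last joint's range is limited). The gripper opens to 92 mm and grips with 3 to 60 N. Pads are 19 mm wide; open, the fingers measure 130 mm over their backs; the gripper's body (75 mm by 190 mm) begins 47 mm behind the grasp point.
Start: joints at [-1.244, 0.434, 0.025, 1.573, -0.012, 1.134, -0.075], TCP at [0.26, 0.568, 0.227] pointing down, gripper open.
Joint ranges: [-2.62, 2.62], [-0.44, 2.09], [-1.27, 1.32], [0.08, 2.57], [-1.32, 4.46], [0.12, 2], [-2.74, 2.74]. Speed limits (rad/s): [2.22, 2.22, 3.01, 3.01, 3.14, 3.14, 3.14].

INTERFACE

Orientations are given as a rotation vector (axis times angle).
In Python, from cell import observe, get_image, camera_params, sign_off, silhouettes, grasp_offset gives the robot as it stands. The module is installed in compiled form; this text tells all that it offers.
- The arm moves only by the tool jog_arm, never from a script. Its argument "motion" is a list that holds one entry, the list of rows, each a list of 7 numbers: the shift along the tool's x, y, z in m, then the turn, a rotation vector about the tool's x, y, z in rad, then the closure, from -1 (fully open) to 1 (shut), so that 0 is half open. In form: [[[dx, dy, dz, wx, wy, wz, hand], ...]]. A call has 1 to 10 rows; each row is the pose to reach, as a shift and turn from the pose commanded when the call began, along the tool's axes at that moment; what a row does not reach only later rows make up. A row lasts 1/12 s, in which the tool goes at most 41.7 mm and 7.16 degrees, less where a joint would pass 70% of its speed; a pose out of reach is approached as far as the arm can. A call with a gripper value outside its range is refused whole. The fingers move at their own pace and stop on an object; "force" is the grip in N (left out, the last holds). Time passes only in rows, so rows that repeat a pose let the fingers close. It gives the time, the measured TCP pose, the force, the opening and the grip force at its end, in the units of the state.
- observe(): the state, without advancing time (a new reading comes with each control period).
- get_image(name): name is "scene" or "top" or "wrist"; returns the picture (420x560x3 uint8, red, green, blue); there is no depth.
- camera_params(name): a dict with "vertical_fov" (degrees; the focal length in pixels is half the picture's height over the tangent of half this angle, whatever the lens; pixels are square), "cx", "cy" (the principal point, pixels), "T" (4x4, takes a point from camera to world coordinates). Camera axes: x right, y down, z forward; pixel columns grow to the right and rows downward; lengths in m; the calibration is good to about 2 mm. A picture is of the moment at which its call begins: read the wrist's pose just before it. camera_params takes no time and is no camera call; for the wrist camera it gives the pose at the moment of the call.
- sign_off(): hands the job in; it is judged then, once.
Trained networks look in the newest picture that a camera, given by its name, has taken for a name from the list of things; names that differ only in an ending like _2 or _b are one class to them, and where a whole thing is asked for, a point or a joint stands for the part that bears it (a point fixed in the world has none). Each returns a list of dicts, best first, with "p" (0 to 1); they miss things now and then, are a little off and sometimes report something else, mostly with a low value. They report only what shows in the picture. A call takes as long as a camera call. They do not tell look-alikes from the thing itself.
- silhouettes(query, camera): "mask" (420x560 bool, what is visible of it) and "pixel" ([column, row] in pixels, amid what is visible of it).
The state is a dict: "clock": time; "joints": joint angles; "dq": joint speeds; "joint_efforts": joint torques, N m; "position": TCP position; "ee_rot": TCP orientation; "force": force on the tool from outside, world axes, zero at the start; "ft_torque": the same for the moment, N m; "width": opening from 0.0 (shut) to 1.0 (fully open); "gripper_force": force on a finger pad.
Only numpy, scipy, OpenCV 4.12 (cv2) and the standard library are available. Lean on these libraries where they do the work, as an engineer would, in place of code of your own. Each camera call takes 0.05 s, during which the arm holds its last target. There are 200 camera calls.

TASK

Take the orange-handled spring probe from its blue stand and check the joint on the white panel: press the brass tip lightly onto the red dot, then slide it slowly (under 6 cm a second) along the open groove between the two grey strips, round the bend, to the green dot, with the tip on the groove floor all the way and never pressing hard. Then put the probe gently back upright in its stand, hand guard resting on the stand's top, and leave the other fittings alone.

Things in the scene. Friction and masses are not known exactly. Their poses are not given: they have to be found in the camera images.
- probe: Spring probe, 156 mm long, tip down in the stand. Square orange handle 26 x 26 mm, 80 mm tall, on a round black hand guard 54 mm across, 6 mm thick; below it a steel shaft 16 mm across, 40 mm long, then a thin brass plunger. Origin: centre of the guard's underside; z up along the handle (handle from z = 6 to 86 mm), x and y square to its faces. 0.27 kg.
- plunger (a joint): How far the brass plunger is pushed into the probe: 0 = fully out, 0.015 m = fully in. The spring pushes with about 1 N at 0 and 6 N at 0.015.
- probe_tip (a point): Lowest point of the probe's brass ball tip (8 mm ball); 70 mm under the probe's origin when the plunger is out.
- stand: Fixed blue sheet-steel stand, 100 x 100 mm, top face 90 mm high, with a 36 mm round hole in its middle through which the probe hangs by its hand guard. Origin: centre of its underside, under the hole; z up.
- panel: Fixed white sheet 160 (x) x 240 (y) x 12 mm with two parallel grey strips on it, 30 mm wide, 9 mm high. The gap between them is the groove (the joint): 16 mm wide, 9 mm deep, white floor 12 mm above the table, open at both ends; two straight legs of 75 mm with a 40 degree bend between. Origin: centre of the sheet's underside; z up.
- seam_a (a point): Mid-width of the groove, on its floor, at its open end on the panel's +y side.
- seam_a_half (a point): On the groove floor, mid-width, halfway between end a and the bend.
- seam_bend (a point): On the groove floor, mid-width, at the bend.
- seam_b_half (a point): On the groove floor, mid-width, halfway between the bend and end b.
- seam_b (a point): Mid-width of the groove, on its floor, at its open end on the panel's -y side.
- start_dot: Flat red dot, 22 mm across, stuck on the white sheet 20 mm beyond one open end of the groove (a or b: it varies), in line with that leg. Origin: its centre, at the sheet's surface.
- finish_dot: Flat green dot, 22 mm across, likewise beyond the groove's other end.
- tee: Bystander: loose white pipe tee, about 100 x 90 mm, 58 mm tall. Origin on the table under its middle.
- coupling: Bystander: loose black pipe coupling standing on end, 76 mm across, 70 mm tall. Origin: centre of its underside.
- parts_bin: Bystander: blue open bin of white fittings, 120 x 170 mm, 75 mm tall. Origin: centre of its underside.
Not all that is in view belongs to the job. Of the things like the probe, leave any that is pink, purple or turquoise; of the rest the larger one is meant.

How it is judged:
On the way, in this order (a step that is already met when the one before it is completed fails the run):
1. the tip touches the red dot (within 11 mm of its centre) (horizontal distance between probe_tip and start_dot below 0.011 m and z of probe_tip in the frame of panel below 0.0145 m and contact force between probe and panel above 0.3 N), for 0.05 s.
2. the tip is in the groove, on its floor, halfway along the leg next to the red dot (((horizontal distance between start_dot and seam_a below 0.04 m and horizontal distance between probe_tip and seam_a_half below 0.009 m) or (horizontal distance between start_dot and seam_b below 0.04 m and horizontal distance between probe_tip and seam_b_half below 0.009 m)) and z of probe_tip in the frame of panel below 0.0145 m and contact force between probe and panel above 0.3 N), for 0.05 s.
3. the tip is in the groove, on its floor, at the bend (horizontal distance between probe_tip and seam_bend below 0.01 m and z of probe_tip in the frame of panel below 0.0145 m and contact force between probe and panel above 0.3 N), for 0.05 s.
4. the tip is in the groove, on its floor, halfway along the leg next to the green dot (((horizontal distance between finish_dot and seam_a below 0.04 m and horizontal distance between probe_tip and seam_a_half below 0.009 m) or (horizontal distance between finish_dot and seam_b below 0.04 m and horizontal distance between probe_tip and seam_b_half below 0.009 m)) and z of probe_tip in the frame of panel below 0.0145 m and contact force between probe and panel above 0.3 N), for 0.05 s.
5. the tip touches the green dot (within 11 mm of its centre) (horizontal distance between probe_tip and finish_dot below 0.011 m and z of probe_tip in the frame of panel below 0.0145 m and contact force between probe and panel above 0.3 N), for 0.05 s.
At the end, for the whole second after the job is handed in: The probe hangs at rest and upright (within 0.1 rad) in its stand, within 14 mm of the hole's centre, guard on the stand's top (origin 86 to 94 mm above the stand's foot), and the tee, the coupling and the parts bin are within 30 mm of where they were (horizontal distance between probe and stand below 0.014 m and z of probe in the frame of stand between 0.086 and 0.094 m and angle between probe's own z axis and vertical below 0.1 rad and linear speed of probe below 0.02 m/s and distance of each of tee, coupling, parts_bin from where it was at the start of the episode below 0.03 m); the robot touches nothing.
It fails at once if between the groove's ends the tip is 3 to 20 mm above the groove floor (within 19 mm of the bend or a halfway point) ((horizontal distance between probe_tip and seam_a_half below 0.019 m or horizontal distance between probe_tip and seam_bend below 0.019 m or horizontal distance between probe_tip and seam_b_half below 0.019 m) and z of probe_tip in the frame of panel between 0.015 and 0.032 m).
It fails at once if the probe moves faster than 60 mm/s while its tip is in the groove ((horizontal distance between probe_tip and seam_a_half below 0.019 m or horizontal distance between probe_tip and seam_bend below 0.019 m or horizontal distance between probe_tip and seam_b_half below 0.019 m) and z of probe_tip in the frame of panel below 0.0145 m and linear speed of probe above 0.06 m/s).
It fails at once if the probe presses on the panel with more than 25 N (contact force between probe and panel above 25 N).
It fails at once if the probe is dropped into its stand (over 0.5 m/s as its guard comes within 10 mm of the stand's top) (horizontal distance between probe and stand below 0.03 m and z of probe in the frame of stand below 0.1 m and linear speed of probe above 0.5 m/s).
It fails at once if the tee, the coupling or the parts bin is moved more than 30 mm (distance of any of tee, coupling, parts_bin from where it was at the start of the episode above 0.03 m).
It also fails if it takes over 69 s, if anything falls off the work surface, if the arm or the gripper's body presses on something with over 40 N, if the wrist force passes 120 N, or if a joint passes its speed limit or range.

## Working session

There is one attempt and no reset: what is moved stays moved. The work goes in short steps, Python scripts to look and compute and a tool call to move; the robot and the scene stay as the last step left them, time stands still between calls to the robot, and variables do not carry over. Pictures are saved under pics/ and viewed, at most 13 in all, crops included, and the job is handed in when it is done.

Besides the shell and the picture viewer there is one more tool, called after ">>>" by a JSON object that holds its "op" and its "data". jog_arm: Moves the arm, as the interface text tells. Its arguments: {"type":"object","properties":{"motion":{"type":"array"},"force":{"type":"number"}},"required":["motion"]}

```bash
mkdir -p pics; cat > h.py <<'E'
import numpy as np, cv2
from scipy.spatial.transform import Rotation as R
from cell import *
def ray(cam,px):
    c=camera_params(cam); f=210/np.tan(np.radians(c["vertical_fov"])/2); T=np.array(c["T"])
    d=np.array([(px[0]-c["cx"])/f,(px[1]-c["cy"])/f,1]); return T[:3,3],T[:3,:3]@d
def onz(cam,px,z):
    o,d=ray(cam,px); return o+d*(z-o[2])/d[2]
def proj(cam,p):
    c=camera_params(cam); f=210/np.tan(np.radians(c["vertical_fov"])/2); T=np.array(c["T"])
    q=T[:3,:3].T@(np.array(p)-T[:3,3]); return q[:2]/q[2]*f+[c["cx"],c["cy"]]
def tri(a,b):
    (o1,d1),(o2,d2)=a,b
    s=np.linalg.lstsq(np.c_[d1,-d2],o2-o1,rcond=None)[0]
    p,q=o1+s[0]*d1,o2+s[1]*d2; return (p+q)/2,np.linalg.norm(p-q)
def save(cam,name):
    im=get_image(cam); cv2.imwrite(f"pics/{name}.png",im[:,:,::-1]); return im
E
python3 - <<'E'
from h import *
np.set_printoptions(precision=4,suppress=True)
s=observe(); print(s)
print(grasp_offset if not callable(grasp_offset) else grasp_offset())
a=save("scene","s0"); b=save("top","t0"); w=save("wrist","w0")
for c in("scene","top","wrist"): print(c,camera_params(c))
for c in ("scene","top"):
    for q in("probe","stand","panel","start_dot","finish_dot","tee","coupling","parts_bin"):
        for r in silhouettes(q,c): print(c,q,round(r["p"],2),r["pixel"],r["mask"].sum())
E
```

```text
{'clock': 0.0, 'joints': array([-1.2436,  0.4352,  0.025 ,  1.5741, -0.0116,  1.134 , -0.0751]), 'dq': array([ 0.0006,  0.0007,  0.0007, -0.0015,  0.0003,  0.0006, -0.0001]), 'joint_efforts': array([  0.0008, -66.7859,   0.9851, -31.4459,  -0.0606,   0.0431,
         0.0001]), 'position': array([0.2603, 0.5677, 0.226 ]), 'ee_rot': array([-0.6701, -3.0691,  0.0024]), 'force': array([-0.4879, -1.1178, -0.2947]), 'ft_torque': array([-0.0079,  0.0023, -0.0147]), 'gripper_force': 0.0, 'width': 0.9968352333475169}
0.0188
scene {'vertical_fov': 42.38091619740372, 'cx': 271.165710749837, 'cy': 208.13788466708533, 'T': array([[ 0.2895,  0.6331, -0.7179,  1.5349],
       [ 0.957 , -0.2065,  0.2038, -0.3052],
       [-0.0192, -0.746 , -0.6656,  0.9936],
       [ 0.    ,  0.    ,  0.    ,  1.    ]])}
top {'vertical_fov': 48.70840792327458, 'cx': 276.6054621329936, 'cy': 202.7451266534827, 'T': array([[-0.0008, -0.9811,  0.1934,  0.3224],
       [-0.9997,  0.0053,  0.0226, -0.0245],
       [-0.0232, -0.1933, -0.9809,  1.1937],
       [ 0.    ,  0.    ,  0.    ,  1.    ]])}
wrist {'vertical_fov': 
[... 460 characters left out ...]
 215.1] 1347
scene panel 0.63 [335.0, 202.8] 3396
scene panel 0.2 [205.6, 189.8] 517
scene start_dot 0.19 [206.2, 190.8] 514
scene tee 0.93 [418.4, 170.6] 945
scene coupling 0.92 [115.8, 259.2] 1176
scene parts_bin 0.84 [335.2, 271.7] 4594
top probe 0.86 [350.5, 179.2] 442
top probe 0.81 [402.5, 229.8] 431
top probe 0.75 [349.8, 228.5] 418
top probe 0.59 [364.9, 276.1] 165
top probe 0.44 [334.1, 272.3] 157
top stand 0.82 [346.1, 236.1] 1646
top panel 0.68 [213.3, 227.9] 5693
top start_dot 0.39 [244.3, 243.0] 47
top finish_dot 0.5 [175.9, 233.1] 41
top tee 0.57 [109.8, 229.1] 1310
top coupling 0.66 [452.1, 197.2] 848
top parts_bin 0.67 [251.2, 129.7] 3116
top parts_bin 0.15 [349.7, 227.1] 411
```

```bash
python3 - <<'E'
from h import *
a=cv2.imread("pics/s0.png")[140:320,90:450]; cv2.imwrite("pics/s0c.png",cv2.resize(a,None,fx=2.2,fy=2.2,interpolation=2))
a=cv2.imread("pics/t0.png")[80:340,90:490]; cv2.imwrite("pics/t0c.png",cv2.resize(a,None,fx=2,fy=2,interpolation=2))
E
```

```text
(no output)
```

View pics/s0c.png

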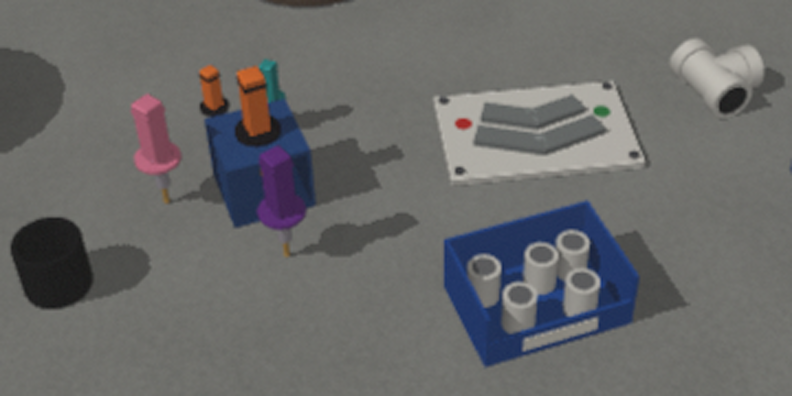

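View pics/t0c.png

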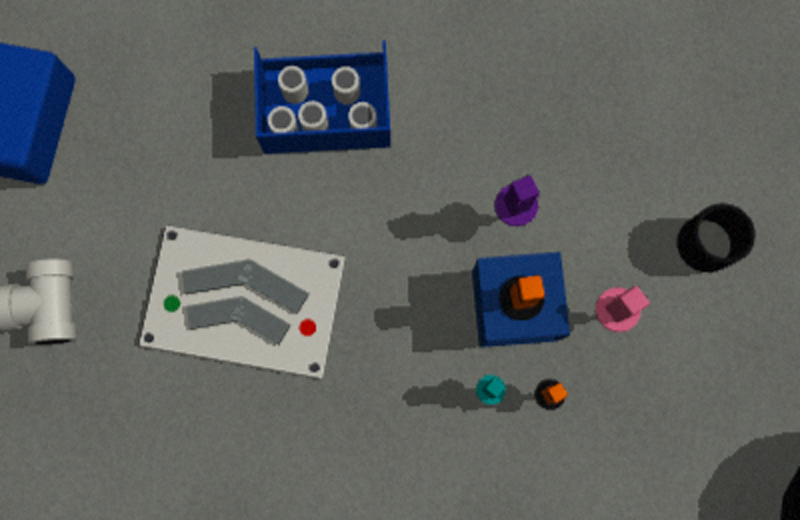

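The large orange probe stands in the blue stand (top ≈ (350,228), scene ≈ (208,192)). The red dot is at top (244,243), the green one at (176,233), and the groove bends toward the top of that picture. The pink, purple, turquoise and small orange probes nearby are to be left alone.

```bash
cat >> h.py <<'E'
def blobs(im,lo,hi,amin=15):
    m=cv2.inRange(cv2.cvtColor(im,cv2.COLOR_RGB2HSV),np.array(lo),np.array(hi))
    n,l,st,c=cv2.connectedComponentsWithStats(m)
    return [(st[i,4],c[i]) for i in np.argsort(-st[1:,4])+1 if st[i,4]>=amin]
RED=((0,150,90),(4,255,255)); GREEN=((50,100,50),(75,255,255)); ORANGE=((6,150,90),(18,255,255))
E
python3 - <<'E'
from h import *
np.set_printoptions(precision=4,suppress=True)
ims={c:cv2.imread(f"pics/{n}.png")[:,:,::-1].copy() for c,n in(("scene","s0"),("top","t0"))}
for n,k in(("red",RED),("green",GREEN),("orange",ORANGE)):
    B={c:blobs(ims[c],*k) for c in ims}
    for c in B: print(n,c,[(a,p) for a,p in B[c][:4]])
    if B["scene"] and B["top"]:
        print(n,tri(ray("scene",B["scene"][0][1]),ray("top",B["top"][0][1])), onz("top",B["top"][0][1],.012),onz("scene",B["scene"][0][1],.012))
for nm,q,z in (("pink",(400,234),.07),("purple",(348,182),.07),("stand",(350,229),.09),("smallorange",(364.9,277),.08),("bin",(251,130),.04),("coup",(449,198),.07),("tee",(110,231),.04)): print(nm,onz("top",q,z))
E
```

```text
red scene [(np.int32(21), array([300.1429, 195.6667]))]
red top [(np.int32(52), array([243.5, 243.5]))]
red (array([0.4498, 0.0877, 0.0108]), np.float64(0.0003471113655316711)) [0.4497 0.0874 0.012 ] [0.4512 0.0874 0.012 ]
green scene [(np.int32(17), array([363., 190.]))]
green top [(np.int32(52), array([175.5, 231.5]))]
green (array([0.4815, 0.264 , 0.0106]), np.float64(0.00031262995414510595)) [0.4813 0.2635 0.012 ] [0.4829 0.2634 0.012 ]
orange scene [(np.int32(321), array([204.9938, 186.1745])), (np.int32(138), array([185.7029, 179.9348]))]
orange top [(np.int32(972), array([ 14.786 , 381.7809])), (np.int32(132), array([355.3106, 223.6591])), (np.int32(63), array([368.5238, 276.0317]))]
orange (array([0.3009, 0.1161, 0.2619]), np.float64(0.7088489696860282)) [0.113 0.643 0.012] [ 0.327  -0.1575  0.012 ]
pink [ 0.4652 -0.2976  0.07  ]
purple [ 0.5955 -0.176   0.07  ]
stand [ 0.4752 -0.1745  0.09  ]
smallorange [ 0.3621 -0.2074  0.08  ]
bin [0.7445 0.069  0.04  ]
coup [ 0.5536 -0.4217  0.07  ]
tee [0.4794 0.4231 0.04  ]
```

```bash
cat >> h.py <<'E'
def go(p,yaw):
    """tool shift and turn to reach TCP p, tool x at azimuth yaw(deg), pointing down"""
    s=observe(); A=R.from_rotvec(s["ee_rot"]); c,q=np.cos(np.radians(yaw)),np.sin(np.radians(yaw))
    B=R.from_matrix(np.array([[c,q,0],[q,-c,0],[0,0,-1]]))
    print("move",(A.inv().apply(np.array(p)-s["position"])).round(4),(A.inv()*B).as_rotvec().round(3))
E
python3 - <<'E'
from h import *
np.set_printoptions(precision=4,suppress=True)
print(tri(ray("scene",(204.99,186.17)),ray("top",(355.31,223.66))))
go((.475,-.14,.33),90)
E
```

```text
(array([ 0.4812, -0.1784,  0.138 ]), np.float64(0.0042274546055862325))
move [-0.4902 -0.5543 -0.1033] [-0.     0.     1.141]
```

>>> {"op": "jog_arm", "data": {"motion": [[[-0.03,-0.03,-0.05,0,0,0.06,-1],[-0.06,-0.06,-0.1,0,0,0.12,-1],[-0.09,-0.09,-0.1,0,0,0.19,-1],[-0.115,-0.12,-0.1,0,0,0.25,-1],[-0.14,-0.15,-0.1,0,0,0.32,-1],[-0.165,-0.18,-0.1,0,0,0.38,-1],[-0.19,-0.21,-0.1,0,0,0.44,-1],[-0.215,-0.24,-0.1,0,0,0.51,-1],[-0.24,-0.27,-0.1,0,0,0.57,-1],[-0.265,-0.3,-0.1,0,0,0.63,-1]]]}}

```text
clock: 1.78
position: [0.3714, 0.2014, 0.327]
ee_rot: [-1.592, -2.708, -0.002]
force: [0.3, -0.6, 0.8]
width: 0.998
gripper_force: 0.0
```

```bash
python3 -c "
from h import *
go((.475,-.14,.33),90)"
```

```text
move [-0.3487 -0.0755 -0.0033] [ 0.001 -0.001  0.508]
```

>>> {"op": "jog_arm", "data": {"motion": [[[-0.035,-0.008,0,0,0,0.06,-1],[-0.07,-0.016,0,0,0,0.12,-1],[-0.105,-0.023,0,0,0,0.18,-1],[-0.14,-0.03,0,0,0,0.24,-1],[-0.175,-0.038,0,0,0,0.3,-1],[-0.21,-0.046,0,0,0,0.36,-1],[-0.25,-0.054,0,0,0,0.42,-1],[-0.29,-0.062,0,0,0,0.48,-1],[-0.325,-0.07,0,0,0,0.508,-1],[-0.349,-0.075,-0.003,0,0,0.508,-1]]]}}

```text
clock: 2.62
position: [0.4764, -0.1414, 0.3298]
ee_rot: [2.223, 2.219, -0.001]
force: [0.2, -0.3, -0.5]
width: 1.002
gripper_force: 0.0
```

```bash
python3 - <<'E'
from h import *
np.set_printoptions(precision=4,suppress=True)
im=save("wrist","w1"); print(observe()["position"],observe()["ee_rot"],observe()["clock"])
for q in("probe","stand"):
    for r in silhouettes(q,"wrist"): print(q,round(r["p"],2),r["pixel"],r["mask"].sum())
print(blobs(im,*ORANGE)[:3])
E
```

```text
[ 0.4773 -0.145   0.3307] [ 2.2227  2.2146 -0.0014] 2.6667
probe 0.92 [272.4, 278.1] 1009
probe 0.86 [199.5, 223.5] 696
probe 0.76 [281.6, 206.9] 1767
probe 0.64 [378.4, 208.3] 1905
stand 0.6 [288.8, 184.2] 5002
stand 0.53 [328.4, 338.3] 1433
stand 0.42 [292.0, 9.8] 2247
[(np.int32(851), array([279.5687, 215.3255])), (np.int32(433), array([195.6351, 229.6975]))]
```

View pics/w1.png

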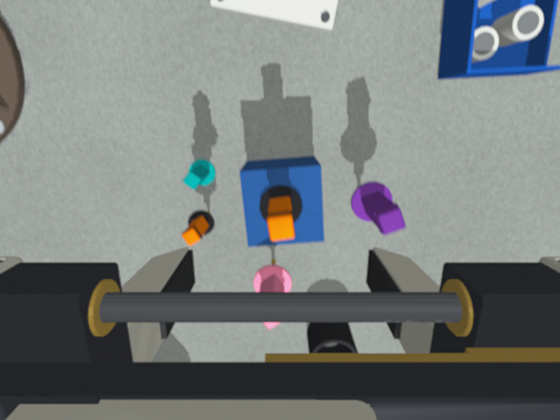

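The wrist picture shows the big orange handle at about (281,222), its guard at (281,206), and the stand's top from (241,170) to (320,245). Pink, purple, turquoise and the small orange probe stand around it. Next I refine the handle's top face and yaw.

```bash
python3 - <<'E'
from h import *
np.set_printoptions(precision=4,suppress=True)
im=cv2.imread("pics/w1.png")[:,:,::-1].copy()
hsv=cv2.cvtColor(im,cv2.COLOR_RGB2HSV)
m=(cv2.inRange(hsv,*map(np.array,ORANGE))>0); m[:,:240]=0
for v in range(100,256,15): print(v,((hsv[...,2]>=v)&(hsv[...,2]<v+15)&m).sum(),end=" ")
print()
for r in range(190,250,2): print(r,''.join('%4d'%x for x in hsv[r,260:304:2,2]))
E
cat > crop.py <<'E'
import cv2,sys
n,x0,x1,y0,y1,f,o=sys.argv[1],*map(int,sys.argv[2:7]),sys.argv[7]
cv2.imwrite(f"pics/{o}.png",cv2.resize(cv2.imread(f"pics/{n}.png")[y0:y1,x0:x1],None,fx=f,fy=f,interpolation=2))
E
```

```text
100 78 115 62 130 215 145 68 160 11 175 15 190 12 205 17 220 38 235 322 250 0 
190  171 157 129  93  61  39  36  34  35  36  36  37  37  36  36  36  50  70 110 149 175 175
192  166 131  96  60  43  35  35  35  36  34  35  36  38  36  35  37  47  46  68 118 161 175
194  143 103  63  47  46  36  34  36  35  36  35  37  36  42  37  37  48  48  47  83 150 176
196  130  75  46  49  47  38  43  50  58  71  79  87  96 106 105  49  49  48  48  48 131 178
198  125  56  48  48  48  90 105 110 117 124 129 131 138 140 148  93  50  49  49  46  94 170
200  114  45  48  47  66 127 138 140 141 144 143 144 145 144 151 124  48  49  48  47  63 158
202   93  45  48  49  76 138 142 143 144 143 143 144 144 144 150 137  47  49  48  49  52 143
204   77  46  49  49  86 140 143 143 143 143 144 145 145 145 150 143  51  50  50  49  49 132
206   77  47  50  48  94 141 142 143 143 143 145 144 144 144 148 148  62  49  49  49  51 132
208   77  46  49  47 105 142 144 143 144 144 144 145 144 144 147 154  73  49  50  48  52 141
210   88  45  49  49 114 143 142 142 140 136 134 132 125 121 119 124  77  50  49  48  56 14
[... 1068 characters left out ...]
6 246 246 246 246 246 246 248 208 169 172 174 174
236  174 174 174 174 151 233 247 246 246 246 246 246 246 246 246 246 246 200 169 172 173 174
238  173 173 168 146 135 201 248 247 246 245 245 245 242 237 235 232 219 155 173 173 173 173
240  170 157 143 122 120 124 228 233 229 214 201 191 179 155 158 165 170 176 175 174 174 174
242  141 130 117 118 119 118 111 119 164 170 169 173 176 176 175 174 173 172 172 173 172 171
244  122 122 124 122 117 117 116 116 139 169 169 168 168 168 165 165 164 164 164 167 165 163
246  142 144 145 146 127 115 114 115 148 163 164 163 165 166 166 166 167 166 166 167 169 168
248  165 165 164 162 159 126 118 133 165 166 162 160 162 169 168 167 164 164 168 167 169 169
```

```bash
python3 - <<'E'
from h import *
np.set_printoptions(precision=4,suppress=True)
print("pos",observe()["position"])
def face(n,x0,x1,y0,y1,v):
    im=cv2.imread(f"pics/{n}.png")[:,:,::-1].copy(); hsv=cv2.cvtColor(im,cv2.COLOR_RGB2HSV)
    m=cv2.inRange(hsv,np.array((4,120,v)),np.array((20,255,255))); k=np.zeros_like(m);k[y0:y1,x0:x1]=m[y0:y1,x0:x1]
    pts=np.argwhere(k)[:,::-1].astype(np.float32); return pts.mean(0),cv2.minAreaRect(pts),len(pts)
w=face("w1",250,310,190,250,195); print(w)
h=cv2.cvtColor(cv2.imread("pics/t0.png"),cv2.COLOR_BGR2HSV)
print(h[215:240:1,342:366,2])
t=face("t0",335,370,205,245,195); print(t)
print(tri(ray("wrist",w[0]),ray("top",t[0])), onz("wrist",w[0],.176), onz("top",t[0],.176))
b=[onz("wrist",p,.176)[:2] for p in cv2.boxPoints(w[1])]; b=np.array(b); print(b, [np.degrees(np.arctan2(*(b[(i+1)%4]-b[i])[::-1])) for i in range(4)],[np.linalg.norm(b[(i+1)%4]-b[i]) for i in range(4)])
# stand
im=cv2.imread("pics/w1.png"); hv=cv2.cvtColor(im,cv2.COLOR_BGR2HSV); m=cv2.inRange(hv,np.array((105,120,100)),np.array((125,255,255)))
m[:,:235]=0;m[:,330:]=0;m[:150]=0;m[255:]=0
r=cv2.minAreaRect(cv2.convexHull(np.argwhere(m)[:,::-1].astype(np.int32))); print("stand",r)
b=np.array([onz("wrist",p,.09)[:2] for p in cv2.boxPoints(r)]); print(b,b.mean(0),[np.linalg.norm(b[(i+1)%4]-b[i]) for i in range(4)])
print(hv[150:180:2,290])
E
```

```text
pos [ 0.4766 -0.1398  0.3298]
(array([280.7056, 227.7397], dtype=float32), ((280.6986999511719, 227.7401885986328), (22.798240661621094, 24.71461296081543), 82.40535736083984), 557)
[[106 108 109 109 107 110 107 106 109 103 107 105 105 106 104 104 106 108
  107 106 104 106 107 103]
 [109 107 107 108 111 109 109 110 105 102 107 106 107 106 108 103 106 105
  108 105 106 103 106 107]
 [107 108 109 109 107 107  85  88  86  84  86 101 106 107  87  70  66  69
  102 105 107 104 107 107]
 [106 106 109  88  64  49  36  38  35  57  75 112 172 173 172 181 189 191
  113 106 106 106 105 102]
 [109  80  64  41  20  18  10  74 170 185 188 197 205 209 207 210 214 213
  162 101 101 103 103 102]
 [ 81  53  26  17  21  19  22 101 189 208 209 208 209 211 211 213 212 212
  200  99 105 106 103 100]
 [ 44  20  19  17  20  37  36  90 176 209 206 210 210 211 211 211 215 213
  210  80 103 105 103 104]
 [ 21  17  18  12  43  69  40  79 159 203 211 206 209 211 210 214 213 213
  211 101  99 101  98 102]
 [  7  15  13  20  65  75  58  57 142 204 206 209 209 210 208 213 213 215
  214 124 102 101 101 102]
 [ 13   8
[... 2016 characters left out ...]
244)] [np.float64(0.024750873457670127), np.float64(0.02439266592375475), np.float64(0.025279595835243446), np.float64(0.024476103840019567)]
stand ((282.57940673828125, 204.5323486328125), (77.0799789428711, 80.53132629394531), 85.60128784179688)
[[ 0.4269 -0.1271]
 [ 0.5248 -0.1197]
 [ 0.5359 -0.2199]
 [ 0.4309 -0.2285]] [ 0.4797 -0.1738] [np.float64(0.09818353013730044), np.float64(0.10088314399464061), np.float64(0.10533014500702322), np.float64(0.1014952596467879)]
[[ 68   9 116]
 [ 68   9 117]
 [ 60   9 119]
 [ 90  14 110]
 [109  91  95]
 [107 167  90]
 [107 167  90]
 [107 165  88]
 [107 174 116]
 [107 178 158]
 [107 178 173]
 [107 182 171]
 [107 182 171]
 [107 182 172]
 [107 180 166]]
```

```bash
cat >> h.py <<'E'
def face(im,v=195,lo=(4,120),hi=20,near=None):
    hsv=cv2.cvtColor(im,cv2.COLOR_RGB2HSV)
    m=cv2.inRange(hsv,np.array((*lo,v)),np.array((hi,255,255)))
    n,l,st,c=cv2.connectedComponentsWithStats(m); k=np.argmax(st[1:,4])+1
    pts=np.argwhere(l==k)[:,::-1].astype(np.float32); return pts.mean(0),cv2.minAreaRect(pts),len(pts)
def yaws(w,z):
    b=np.array([onz("wrist",p,z)[:2] for p in cv2.boxPoints(w[1])]); return [np.degrees(np.arctan2(*(b[(i+1)%4]-b[i])[::-1])).round(1) for i in range(4)],[np.linalg.norm(b[(i+1)%4]-b[i]).round(4) for i in range(4)]
E
python3 - <<'E'
from h import *
np.set_printoptions(precision=4,suppress=True)
print(observe()["position"]); T=camera_params("wrist")["T"]
im=save("wrist","w2"); w=face(im); print(w,onz("wrist",w[0],.176),yaws(w,.176)); print(observe()["position"], camera_params("wrist")["T"]-T)
np.save("r2.npy",np.array(ray("wrist",w[0])))
go((.477,-.177,.25),97.5)
E
```

```text
[ 0.4766 -0.1398  0.3298]
(array([280.1777, 227.5422], dtype=float32), ((280.14996337890625, 227.54998779296875), (22.627416610717773, 24.748737335205078), 81.8698959350586), 557) [ 0.4766 -0.17    0.176 ] ([np.float64(8.6), np.float64(-81.6), np.float64(-171.2), np.float64(97.1)], [np.float64(0.0248), np.float64(0.0242), np.float64(0.0253), np.float64(0.0243)])
[ 0.4764 -0.138   0.3296] [[-0.      0.0026  0.0003 -0.0003]
 [ 0.0026 -0.0003  0.0009  0.0016]
 [-0.0005 -0.0009 -0.0003 -0.0002]
 [ 0.      0.      0.      0.    ]]
move [-0.039   0.0006  0.0796] [-0.   -0.   -0.13]
```

>>> {"op": "jog_arm", "data": {"motion": [[[-0.02,0,0.03,0,0,-0.06,-1],[-0.039,0.0006,0.06,0,0,-0.13,-1],[-0.039,0.0006,0.0796,0,0,-0.13,-1],[-0.039,0.0006,0.0796,0,0,-0.13,-1],[-0.039,0.0006,0.0796,0,0,-0.13,-1],[-0.039,0.0006,0.0796,0,0,-0.13,-1],[-0.039,0.0006,0.0796,0,0,-0.13,-1],[-0.039,0.0006,0.0796,0,0,-0.13,-1]]]}}

```text
clock: 3.48
position: [0.4782, -0.1761, 0.2514]
ee_rot: [2.066, 2.364, 0.003]
force: [0.5, 0.3, 0.2]
width: 0.997
gripper_force: 0.0
```

```bash
python3 - <<'E'
from h import *
np.set_printoptions(precision=4,suppress=True)
print(observe()["position"],observe()["clock"]); T=camera_params("wrist")["T"]
im=save("wrist","w3"); w=face(im); print(w,onz("wrist",w[0],.176),yaws(w,.176)); print(observe()["position"], camera_params("wrist")["T"]-T)
print(tri(np.load("r2.npy"),ray("wrist",w[0])), tri(ray("top",(355.73,223.42)),ray("wrist",w[0])))
E
python3 crop.py w3 180 400 130 290 3 w3c
```

```text
[ 0.4782 -0.1761  0.2514] 3.4833
(array([277.9891, 217.6716], dtype=float32), ((278.0, 217.5), (31.0, 32.0), 90.0), 1011) [ 0.4764 -0.1726  0.176 ] ([np.float64(7.7), np.float64(-81.6), np.float64(-172.4), np.float64(96.8)], [np.float64(0.0236), np.float64(0.0244), np.float64(0.0243), np.float64(0.0244)])
[ 0.478  -0.1762  0.2512] [[ 0.     -0.0001 -0.0004 -0.0001]
 [-0.0002 -0.     -0.     -0.0001]
 [-0.0003 -0.     -0.     -0.0002]
 [ 0.      0.      0.      0.    ]]
(array([ 0.4771, -0.183 ,  0.1416]), np.float64(0.001741538138987572)) (array([ 0.4774, -0.1778,  0.161 ]), np.float64(0.001083089286909887))
```

View pics/w3c.png

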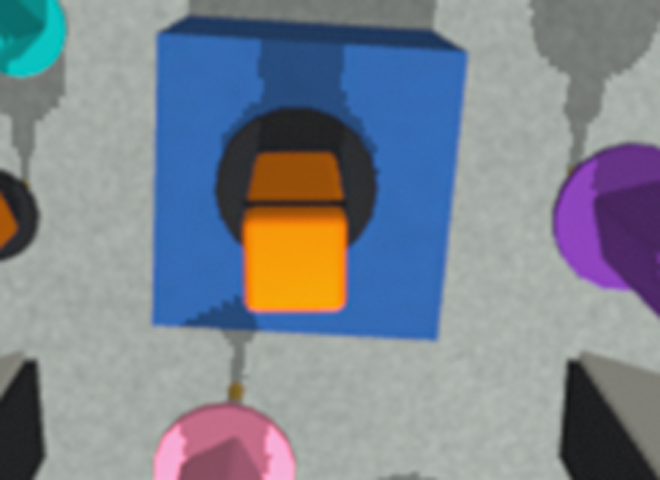

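The crop shows the handle square in the picture and centred at px (278.4,217), the guard centre at about (278.7,192.3), and the stand's top face filling most of the crop. The size-based depth agrees with the text's heights to within a few mm.

```bash
python3 - <<'E'
from h import *
np.set_printoptions(precision=4,suppress=True)
for z in(.096,.088): print("guard",onz("wrist",(278.7,192.3),z))
c=np.array([(160,33),(465,50),(438,338),(153,325)])/3+[180,130]
for z in (.09,.084):
    b=np.array([onz("wrist",p,z)[:2] for p in c]); print(b.mean(0),[np.linalg.norm(b[(i+1)%4]-b[i]).round(4) for i in range(4)])
print(onz("wrist",(278.4,217.2),.176),onz("wrist",(278.4,217.2),.17))
# stand top corners: scene triangulation check with guard centroid
h=cv2.cvtColor(cv2.imread("pics/s0.png"),cv2.COLOR_BGR2HSV)
m=cv2.inRange(h,np.array((0,0,0)),np.array((180,255,50)))[180:215,185:235]
n,l,st,cc=cv2.connectedComponentsWithStats(m); print([(s[4],s[:4],x+[185,180]) for s,x in zip(st,cc) if 20<s[4]<800])
print(proj("scene",(.477,-.175,.096)),proj("scene",(.477,-.175,.176)),proj("top",(.477,-.175,.096)))
go((.4765,-.1745,.135),97.2)
E
```

```text
guard [ 0.4767 -0.1723  0.096 ]
guard [ 0.4769 -0.1742  0.088 ]
[ 0.4797 -0.1753] [np.float64(0.0977), np.float64(0.0995), np.float64(0.0996), np.float64(0.1)]
[ 0.4799 -0.1768] [np.float64(0.0996), np.float64(0.1013), np.float64(0.1015), np.float64(0.1019)]
[ 0.4767 -0.1722  0.176 ] [ 0.4769 -0.1741  0.17  ]
[(np.int32(24), array([0, 5, 9, 8], dtype=int32), array([189.4167, 189.375 ])), (np.int32(128), array([12, 13, 21, 13], dtype=int32), array([207.4844, 200.7188]))]
[206.7961 197.5882] [203.593  172.8633] [350.5062 227.8818]
move [ 0.0019 -0.0015  0.1162] [0.002 0.    0.008]
```

>>> {"op": "jog_arm", "data": {"motion": [[[0.002,-0.0015,0.03,0,0,0.008,-1],[0.002,-0.0015,0.06,0,0,0.008,-1],[0.002,-0.0015,0.09,0,0,0.008,-1],[0.002,-0.0015,0.11,0,0,0.008,-1],[0.002,-0.0015,0.121,0,0,0.008,-1],[0.002,-0.0015,0.121,0,0,0.008,-1],[0.002,-0.0015,0.121,0,0,0.008,-1],[0.002,-0.0015,0.121,0,0,0.008,-1]]]}}

```text
clock: 4.2
position: [0.4765, -0.1753, 0.1305]
ee_rot: [2.077, 2.354, 0.002]
force: [0.8, 0.3, -0.6]
width: 0.999
gripper_force: 0.0
```

>>> {"op": "jog_arm", "data": {"motion": [[[0,0,0,0,0,0,0],[0,0,0,0,0,0,0.4],[0,0,0,0,0,0,1],[0,0,0,0,0,0,1],[0,0,0,0,0,0,1],[0,0,0,0,0,0,1],[0,0,0,0,0,0,1],[0,0,0,0,0,0,1],[0,0,0,0,0,0,1],[0,0,0,0,0,0,1]]], "force": 35}}

```text
clock: 5.03
position: [0.4755, -0.1749, 0.1291]
ee_rot: [-2.078, -2.356, 0.0]
force: [-0.2, 0.3, -0.2]
width: 0.329
gripper_force: 0.0
```

>>> {"op": "jog_arm", "data": {"motion": [[[0,0,0,0,0,0,1],[0,0,0,0,0,0,1],[0,0,0,0,0,0,1],[0,0,0,0,0,0,1],[0,0,0,0,0,0,1]]]}}

```text
clock: 5.45
position: [0.4755, -0.1748, 0.129]
ee_rot: [-2.078, -2.356, 0.0]
force: [2.1, -0.3, -1.5]
width: 0.285
gripper_force: 35.0
```

```bash
python3 - <<'E'
from h import *
np.set_printoptions(precision=4,suppress=True)
s=observe(); print(s["position"],s["ee_rot"],s["force"],s["width"],s["gripper_force"])
print((R.from_rotvec(s["ee_rot"]).as_matrix()))
E
```

```text
[ 0.4755 -0.1748  0.129 ] [-2.0784 -2.3557  0.0001] [ 2.1171 -0.2521 -1.4646] 0.2847252280102495 34.953553676605225
[[-0.1246  0.9922 -0.0001]
 [ 0.9922  0.1246  0.    ]
 [ 0.     -0.0001 -1.    ]]
```

>>> {"op": "jog_arm", "data": {"motion": [[[0,0,-0.012,0,0,0,1],[0,0,-0.025,0,0,0,1],[0,0,-0.04,0,0,0,1],[0,0,-0.055,0,0,0,1],[0,0,-0.07,0,0,0,1],[0,0,-0.085,0,0,0,1],[0,0,-0.1,0,0,0,1],[0,0,-0.11,0,0,0,1],[0,0,-0.11,0,0,0,1],[0,0,-0.11,0,0,0,1]]]}}

```text
clock: 6.28
position: [0.4755, -0.1747, 0.2389]
ee_rot: [2.078, 2.356, 0.001]
force: [-0.8, -0.3, -2.7]
width: 0.278
gripper_force: 35.0
```

```bash
python3 - <<'E'
from h import *
np.set_printoptions(precision=4,suppress=True)
s=observe(); print(s["position"],s["ee_rot"],s["force"],s["width"],s["gripper_force"],s["clock"])
a=save("scene","s4"); b=save("wrist","w4"); p=observe()["position"]; print(p)
c=proj("scene",p); print(c,proj("scene",p-[0,0,.109]),proj("wrist",p-[0,0,.036]),proj("wrist",p-[0,0,.109]))
x,y=map(int,c); A=cv2.resize(a[y-40:y+80,x-60:x+60],None,fx=4,fy=4); B=b[100:400,130:430]
cv2.imwrite("pics/m4.png",np.hstack([A,cv2.resize(B,(320,320)).repeat(1,0) if 0 else cv2.copyMakeBorder(B,0,180,0,0,0)])[:,:,::-1]); print(x-60,y-40)
E
```

```text
[ 0.4755 -0.1747  0.2389] [2.0781 2.356  0.0007] [-0.8014 -0.3157 -2.6785] 0.2782204075916204 34.95375216007233 6.2833
[ 0.4749 -0.1745  0.2382]
[200.9369 151.7186] [205.508 187.038] [279.6013 242.2304] [279.9229 209.7548]
140 111
```

View pics/m4.png

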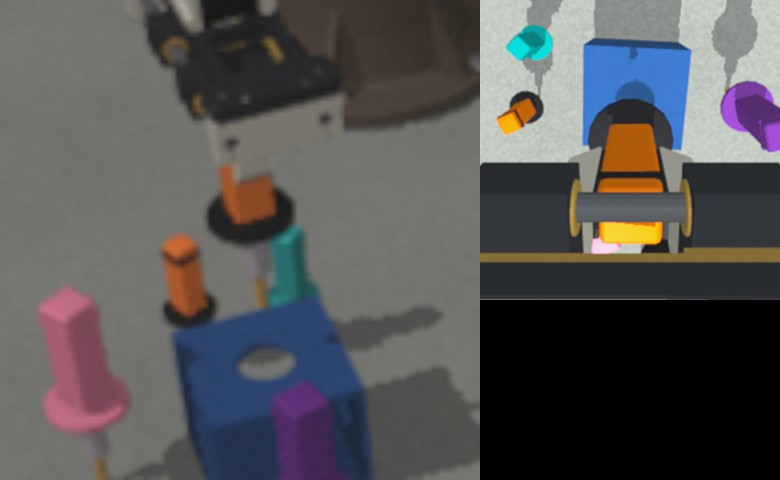

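The scene crop shows the probe hanging upright in the gripper, its tip at px (205,188) against (205.5,187) expected. In the wrist view the guard is at (280,240), expected (279.6,242). So the grasp is good. Now to the panel.

```bash
python3 - <<'E'
from h import *
np.set_printoptions(precision=4,suppress=True)
print("hole",onz("scene",(206.5,201.5),.09))
r,g=np.array([.4498,.0877]),np.array([.4815,.264]); m=(r+g)/2; u=(g-r)/np.linalg.norm(g-r); n=np.array([u[1],-u[0]]); b=m+n*.0325
print("bend",b,"yaw legs",np.degrees(np.arctan2(*(b-r)[::-1])),np.degrees(np.arctan2(*(g-b)[::-1])))
print(proj("top",(*b,.012)))
go((.46,.035,.245),97.2)
E
```

```text
hole [ 0.4848 -0.178   0.09  ]
bend [0.4976 0.1701] yaw legs 59.862389434663605 99.75106963023852
[211.7699 225.0571]
move [ 0.2098  0.0113 -0.0067] [-0.001 -0.001 -0.001]
```

>>> {"op": "jog_arm", "data": {"motion": [[[0.025,0.001,-0.002,0,0,0,1],[0.055,0.003,-0.004,0,0,0,1],[0.09,0.005,-0.006,0,0,0,1],[0.125,0.007,-0.006,0,0,0,1],[0.16,0.009,-0.006,0,0,0,1],[0.19,0.011,-0.006,0,0,0,1],[0.21,0.011,-0.006,0,0,0,1],[0.21,0.011,-0.006,0,0,0,1],[0.21,0.011,-0.006,0,0,0,1],[0.21,0.011,-0.006,0,0,0,1]]]}}

```text
clock: 7.22
position: [0.4599, 0.0341, 0.2445]
ee_rot: [-2.079, -2.355, 0.002]
force: [0.0, -0.2, -2.3]
width: 0.278
gripper_force: 35.0
```

>>> {"op": "jog_arm", "data": {"motion": [[[0,0,0,0,0,0,1],[0,0,0,0,0,0,1],[0,0,0,0,0,0,1]]]}}

```text
clock: 7.47
position: [0.4603, 0.0339, 0.245]
ee_rot: [2.08, 2.354, -0.0]
force: [-0.2, -0.0, -2.3]
width: 0.279
gripper_force: 35.0
```

```bash
python3 - <<'E'
from h import *
np.set_printoptions(precision=4,suppress=True)
s=observe(); print(s["position"],s["dq"],s["clock"])
T=camera_params("wrist")["T"]; b=save("wrist","w5"); print(np.abs(camera_params("wrist")["T"]-T).max())
for n,k in(("red",RED),("green",GREEN)):
    for a,c in blobs(b,*k,60)[:3]: print(n,a,c,onz("wrist",c,.012))
print(proj("wrist",(.4976,.1701,.012)),proj("wrist",(.4498,.0877,.012)))
E
```

```text
[0.4603 0.0339 0.245 ] [-0.0035 -0.0016 -0.0031 -0.0028  0.0012  0.0007  0.0003] 7.4667
0.0003060879527118088
red 238 [278.1218 132.3529] [0.4512 0.0905 0.012 ]
[328.838   63.9425] [276.6763 134.6486]
```

View pics/w5.png

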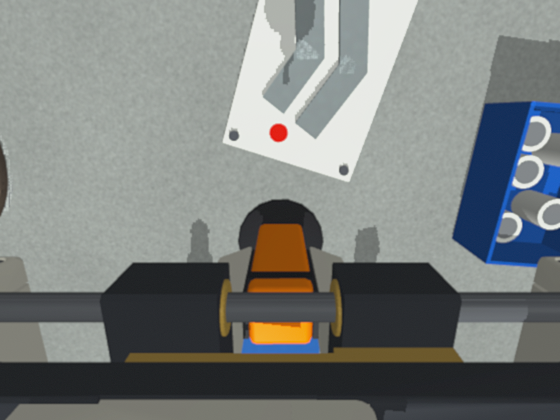

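The wrist view shows the red dot at (278,132), the groove's near end between the strips at about (289,117), and the bend near (331,58). That agrees with my model to 2–3 mm. I go above the red dot and look at the far leg.

```bash
python3 -c "
from h import *
go((.4505,.088,.235),97.2)"
```

```text
move [ 0.0547 -0.0031  0.0101] [-0.     0.    -0.002]
```

>>> {"op": "jog_arm", "data": {"motion": [[[0.02,-0.001,0.004,0,0,0,1],[0.04,-0.002,0.008,0,0,0,1],[0.0547,-0.0031,0.01,0,0,0,1],[0.0547,-0.0031,0.01,0,0,0,1],[0.0547,-0.0031,0.01,0,0,0,1],[0.0547,-0.0031,0.01,0,0,0,1],[0.0547,-0.0031,0.01,0,0,0,1]]]}}

```text
clock: 8.1
position: [0.4507, 0.0877, 0.2353]
ee_rot: [2.08, 2.354, 0.0]
force: [-0.2, -0.1, -3.5]
width: 0.279
gripper_force: 35.0
```

```bash
python3 - <<'E'
from h import *
np.set_printoptions(precision=4,suppress=True)
# floor-plane rectification of w5 uses pose then: rebuild from offset of TCP
s=observe(); print(s["position"],s["ee_rot"],s["clock"])
T1=np.array(camera_params("wrist")["T"]); b=save("wrist","w6")
for n,k in(("green",GREEN),):
    for a,c in blobs(b,*k,60)[:3]: print(n,a,c,onz("wrist",c,.012))
z=.021; S=4000 # 4px/mm
def rect(im,x0,x1,y0,y1,dp):
    w=[(x0,y0),(x1,y0),(x1,y1),(x0,y1)]
    src=np.float32([proj("wrist",np.array((x,y,z))+dp) for x,y in w]); dst=np.float32([((x-x0)*S,(y1-y)*S) for x,y in w])
    return cv2.warpPerspective(im,cv2.getPerspectiveTransform(src,dst),(int((x1-x0)*S),int((y1-y0)*S)))
p=s["position"]; A=rect(cv2.imread("pics/w5.png"),.44,.53,.07,.19,p-[.4603,.0339,.245])
B=rect(b[:,:,::-1],.44,.53,.15,.27,0)
for im,y1 in((A,.19),(B,.27)):
    for v in np.arange(y1-.01,y1-.12,-.01):
        r=int((y1-v)*S); cv2.line(im,(0,r),(8,r),(0,0,255),1); cv2.putText(im,f"{v*1000:.0f}",(10,r+4),0,.35,(0,0,255),1)
    for i in range(1,9): cv2.putText(im,f"{440+10*i}",(i*40-10,12),0,.35,(0,0,255),1); cv2.line(im,(i*40,14),(i*40,20),(0,0,255),1)
cv2.imwrite("pics/rect.png",np.hstack([A,np.zeros((480,10,3),np.uint8),B]))
E
```

```text
[0.4507 0.0877 0.2353] [2.0801 2.3538 0.0002] 8.1
green 351 [332.3362  17.4501] [0.4832 0.2664 0.012 ]
```

View pics/rect.png

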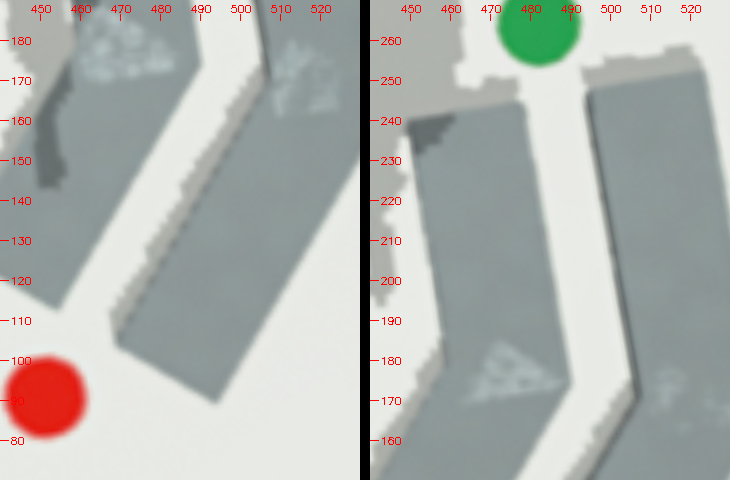

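In the rectified wrist frame the bend is at (498,172), the ends are at (462,108) and (486,246), and the gap is about 16 mm. All of it fits the model from the two dots. Next I locate the guard, and so the tip, in that same camera frame.

```bash
python3 - <<'E'
from h import *
from scipy.optimize import least_squares
np.set_printoptions(precision=4,suppress=True)
p=observe()["position"]; b=cv2.imread("pics/w6.png"); g=b.max(2)
m=((g<60)).astype(np.uint8); m[235:]=0; m[:,:225]=0; m[:,335:]=0
n,l,st,c=cv2.connectedComponentsWithStats(m); k=np.argmax(st[1:,4])+1; print(st[k])
cn=max(cv2.findContours((l==k).astype(np.uint8),0,1)[0],key=len)[:,0].astype(float)
e=cn[(cn[:,1]<228)&((cn[:,1]<205)|(cn[:,0]<245)|(cn[:,0]>315))]
h=cv2.convexHull(e.astype(np.int32))[:,0]; h=h[h[:,1]<226]; print(h.tolist())
for zt in(-.033,-.036,-.039):
    q=np.array([onz("wrist",x,p[2]+zt)[:2] for x in h])
    r=least_squares(lambda v:np.hypot(*(q-v[:2]).T)-v[2],[*p[:2],.027]); print(zt,r.x,r.x[:2]-p[:2],np.abs(r.fun).max())
E
```

```text
[ 240  200   82   35 1649]
[[287, 200], [298, 204], [316, 220], [242, 224], [244, 221], [261, 204], [264, 203], [271, 201], [286, 200]]
-0.033 [0.4506 0.0912 0.0254] [-0.      0.0034] 0.00019783105901202344
-0.036 [0.4507 0.09   0.0258] [0.0001 0.0022] 0.0002009279709848065
-0.039 [0.4509 0.0889 0.0262] [0.0003 0.0011] 0.00020402437079522148
```

>>> {"op": "jog_arm", "data": {"motion": [[[0.0006,0,0.02,0,0,0,1],[0.0006,0,0.045,0,0,0,1],[0.0006,0,0.07,0,0,0,1],[0.0006,0,0.09,0,0,0,1],[0.0006,0,0.1,0,0,0,1],[0.0006,0,0.108,0,0,0,1],[0.0006,0,0.108,0,0,0,1],[0.0006,0,0.108,0,0,0,1]]]}}

```text
clock: 8.82
position: [0.4508, 0.0892, 0.1276]
ee_rot: [2.079, 2.355, 0.001]
force: [-0.0, -0.1, -2.3]
width: 0.284
gripper_force: 35.0
```

>>> {"op": "jog_arm", "data": {"motion": [[[0,0,0.002,0,0,0,1],[0,0,0.004,0,0,0,1],[0,0,0.006,0,0,0,1],[0,0,0.008,0,0,0,1],[0,0,0.01,0,0,0,1],[0,0,0.01,0,0,0,1],[0,0,0.01,0,0,0,1],[0,0,0.01,0,0,0,1]]]}}

```text
clock: 9.48
position: [0.4506, 0.0895, 0.1173]
ee_rot: [2.078, 2.356, 0.001]
force: [0.4, 0.3, -0.1]
width: 0.282
gripper_force: 35.0
```

```bash
python3 - <<'E'
from h import *
np.set_printoptions(precision=4,suppress=True)
s=observe(); print(s["position"],s["ee_rot"],s["force"],s["width"],s["gripper_force"],s["clock"])
print(R.from_rotvec(s["ee_rot"]).as_matrix())
a=save("scene","s7"); p=observe()["position"]; c=proj("scene",p-[0,0,.1]); x,y=map(int,c); print(x-30,y-30,proj("scene",(*p[:2],.012)),proj("scene",(.4512,.0905,.012)))
print(blobs(a,*RED,5)[:2])
cv2.imwrite("pics/s7c.png",cv2.resize(a[y-40:y+30,x-40:x+90],None,fx=6,fy=6,interpolation=2)[:,:,::-1])
E
```

```text
[0.4506 0.0895 0.1173] [2.0782 2.3556 0.0009] [ 0.4428  0.3408 -0.1239] 0.2817255546272673 34.953049421310425 9.4833
[[-0.1246  0.9922  0.0006]
 [ 0.9922  0.1246  0.0002]
 [ 0.0002  0.0007 -1.    ]]
270 163 [300.7887 195.3931] [301.1934 195.443 ]
[(np.int32(11), array([299.7273, 196.3636]))]
```

View pics/s7c.png

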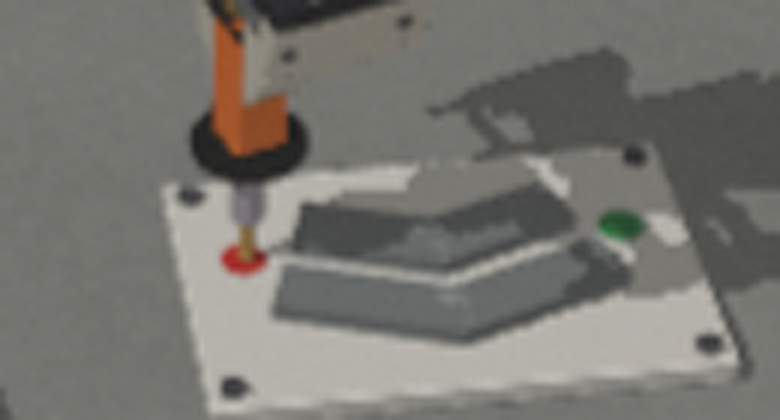

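The tip stands on the red dot (tip at crop (248,256), dot (243,258)), about 1–2 mm to +y, with about 2 N on it. I slide at about 38 mm/s along the first leg.

>>> {"op": "jog_arm", "data": {"motion": [[[0.0015,0.0012,0.001,0,0,0,1],[0.004,0.0031,0.001,0,0,0,1],[0.0065,0.005,0.001,0,0,0,1],[0.009,0.007,0.001,0,0,0,1],[0.0115,0.0089,0.001,0,0,0,1],[0.014,0.0108,0.001,0,0,0,1],[0.0165,0.0128,0.001,0,0,0,1],[0.019,0.0147,0.001,0,0,0,1],[0.0215,0.0166,0.001,0,0,0,1],[0.0238,0.0184,0.001,0,0,0,1]]]}}

```text
clock: 10.37
position: [0.4657, 0.1156, 0.1161]
ee_rot: [-2.078, -2.356, -0.0]
force: [-1.3, -0.6, 0.3]
width: 0.281
gripper_force: 35.0
```

```bash
python3 - <<'E'
from h import *
np.set_printoptions(precision=4,suppress=True)
s=observe(); print(s["position"],s["ee_rot"],s["force"],s["clock"])
p=s["position"]-[.4506,.0895,.1173]; print(p, p[:2]@[.5095,.8598], p[:2]@[.8598,-.5095])
E
```

```text
[0.4657 0.1156 0.1161] [-2.0784 -2.3558 -0.    ] [-1.2891 -0.5883  0.3032] 10.3667
[ 0.0151  0.0261 -0.0012] 0.030134237025184724 -0.0002736806182549404
```

>>> {"op": "jog_arm", "data": {"motion": [[[0.0026,0.0018,0,0,0,0,1],[0.0052,0.0035,0,0,0,0,1],[0.0078,0.0052,0,0,0,0,1],[0.0104,0.007,0,0,0,0,1],[0.013,0.0088,0,0,0,0,1]]]}}

```text
clock: 10.78
position: [0.4728, 0.1296, 0.1161]
ee_rot: [-2.078, -2.356, -0.0]
force: [-0.7, -2.4, 0.2]
width: 0.281
gripper_force: 35.0
```

>>> {"op": "jog_arm", "data": {"motion": [[[0.0025,0.0019,0,0,0,0,1],[0.005,0.0038,0,0,0,0,1],[0.0075,0.0058,0,0,0,0,1],[0.01,0.0077,0,0,0,0,1],[0.0124,0.0096,0,0,0,0,1],[0.0149,0.0115,0,0,0,0,1]]]}}

```text
clock: 11.28
position: [0.4824, 0.1457, 0.1161]
ee_rot: [-2.079, -2.356, 0.0]
force: [-1.3, -1.9, 0.2]
width: 0.284
gripper_force: 35.0
```

```bash
python3 - <<'E'
from h import *
np.set_printoptions(precision=4,suppress=True)
s=observe(); print(s["position"],s["ee_rot"],s["force"],s["clock"])
p=s["position"]-[.4506,.0895,.1173]; print(p, p[:2]@[.5095,.8598], p[:2]@[.8598,-.5095])
a=save("scene","s8"); c=proj("scene",s["position"]-[0,0,.1]); x,y=map(int,c);print(x-40,y-30,proj("scene",s["position"]-[0,0,.104]))
cv2.imwrite("pics/s8c.png",cv2.resize(a[y-30:y+30,x-40:x+60],None,fx=7,fy=7,interpolation=2)[:,:,::-1])
E
```

```text
[0.4824 0.1457 0.1161] [-2.0785 -2.3557  0.    ] [-1.2901 -1.9123  0.1739] 11.2833
[ 0.0318  0.0562 -0.0012] 0.06452905772939375 -0.0012969113959173384
283 167 [323.745  198.3389]
```

View pics/s8c.png

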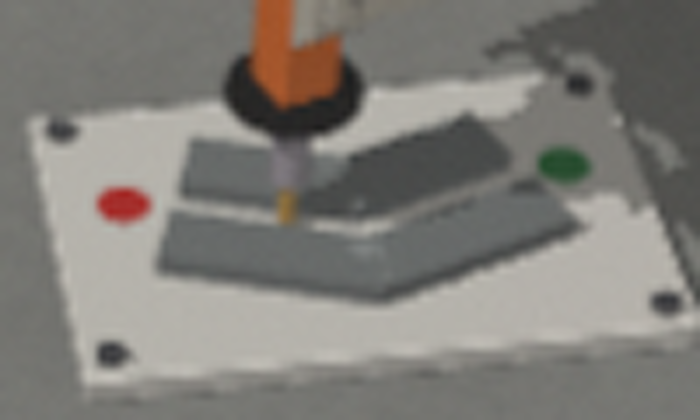

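The tip is in the groove at (324,198), as predicted, and the lateral force is gone. On to the bend.

>>> {"op": "jog_arm", "data": {"motion": [[[0.0018,0.0014,0,0,0,0,1],[0.0042,0.0033,0,0,0,0,1],[0.0066,0.0051,0,0,0,0,1],[0.009,0.007,0,0,0,0,1],[0.0114,0.0088,0,0,0,0,1],[0.0138,0.0107,0,0,0,0,1],[0.0162,0.0126,0,0,0,0,1],[0.0186,0.0144,0,0,0,0,1],[0.0208,0.0162,0,0,0,0,1],[0.0228,0.0177,0,0,0,0,1]]]}}

```text
clock: 12.17
position: [0.4972, 0.1706, 0.1161]
ee_rot: [2.078, 2.356, 0.0]
force: [-0.6, -2.2, 0.6]
width: 0.281
gripper_force: 35.0
```

>>> {"op": "jog_arm", "data": {"motion": [[[0.0015,0,0,0,0,0,1],[0.0035,0,0,0,0,0,1],[0.006,-0.0002,0,0,0,0,1],[0.009,-0.0003,0,0,0,0,1]]]}}

```text
clock: 12.5
position: [0.4958, 0.1793, 0.1163]
ee_rot: [2.079, 2.355, 0.001]
force: [0.1, -1.5, 0.7]
width: 0.283
gripper_force: 35.0
```

```bash
python3 - <<'E'
from h import *
np.set_printoptions(precision=4,suppress=True)
s=observe(); print(s["position"],s["force"],s["clock"])
p=s["position"]-[.4986,.1705,.1173]; print(p, p[:2]@[-.1694,.9856], p[:2]@[.9856,.1694])
E
```

```text
[0.4958 0.1793 0.1163] [ 0.1386 -1.5323  0.6574] 12.5
[-0.0028  0.0088 -0.001 ] 0.00909612460149138 -0.0012402916913803828
```

>>> {"op": "jog_arm", "data": {"motion": [[[0.003,-0.0001,0,0,0,0,1],[0.006,-0.0002,0,0,0,0,1],[0.009,-0.0003,0,0,0,0,1],[0.012,-0.0004,0,0,0,0,1],[0.015,-0.0005,0,0,0,0,1],[0.018,-0.0006,0,0,0,0,1],[0.021,-0.0007,0,0,0,0,1],[0.024,-0.0008,0,0,0,0,1],[0.027,-0.0009,0,0,0,0,1],[0.03,-0.001,0,0,0,0,1]]]}}

```text
clock: 13.33
position: [0.4907, 0.2091, 0.1161]
ee_rot: [-2.078, -2.356, -0.0]
force: [0.0, -2.1, -0.1]
width: 0.285
gripper_force: 35.0
```

```bash
python3 - <<'E'
from h import *
np.set_printoptions(precision=4,suppress=True)
s=observe(); print(s["position"],s["force"],s["clock"])
p=s["position"]-[.4986,.1705,.1173]; print(p, p[:2]@[-.1694,.9856], p[:2]@[.9856,.1694])
E
```

```text
[0.4907 0.2091 0.1161] [ 0.031  -2.1119 -0.0768] 13.3333
[-0.0079  0.0386 -0.0012] 0.03941873961666565 -0.001190611570805633
```

>>> {"op": "jog_arm", "data": {"motion": [[[0.003,-0.0001,0,0,0,0,1],[0.006,-0.0002,0,0,0,0,1],[0.009,-0.0003,0,0,0,0,1],[0.012,-0.0004,0,0,0,0,1],[0.015,-0.0005,0,0,0,0,1],[0.018,-0.0006,0,0,0,0,1],[0.021,-0.0007,0,0,0,0,1],[0.024,-0.0008,0,0,0,0,1],[0.027,-0.0009,0,0,0,0,1],[0.03,-0.001,0,0,0,0,1]]]}}

```text
clock: 14.17
position: [0.486, 0.2388, 0.1161]
ee_rot: [-2.078, -2.356, -0.0]
force: [1.4, -2.2, -0.3]
width: 0.283
gripper_force: 35.0
```

>>> {"op": "jog_arm", "data": {"motion": [[[0.003,-0.0001,0,0,0,0,1],[0.006,-0.0002,0,0,0,0,1],[0.009,-0.0003,0,0,0,0,1],[0.012,-0.0004,0,0,0,0,1],[0.015,-0.0005,0,0,0,0,1],[0.018,-0.0006,0,0,0,0,1],[0.021,-0.0007,0,0,0,0,1],[0.0245,-0.0008,0,0,0,0,1],[0.0245,-0.0008,0,0,0,0,1],[0.0245,-0.0008,0,0,0,0,1]]]}}

```text
clock: 15.0
position: [0.482, 0.264, 0.1162]
ee_rot: [-2.077, -2.356, -0.002]
force: [-0.5, 2.6, -0.1]
width: 0.285
gripper_force: 35.0
```

```bash
python3 - <<'E'
from h import *
np.set_printoptions(precision=4,suppress=True)
s=observe(); print(s["position"],s["force"],s["clock"],s["ee_rot"])
p=s["position"]-[.4986,.1705,.1173]; print(p, p[:2]@[-.1694,.9856], p[:2]@[.9856,.1694])
a=save("scene","s9"); c=proj("scene",s["position"]-[0,0,.1]); x,y=map(int,c);print(x-50,y-30,proj("scene",s["position"]-[0,0,.104]))
cv2.imwrite("pics/s9c.png",cv2.resize(a[y-30:y+30,x-50:x+50],None,fx=7,fy=7,interpolation=2)[:,:,::-1])
E
```

```text
[0.482  0.264  0.1162] [-0.4912  2.58   -0.1381] 15.0 [-2.0767 -2.3561 -0.0017]
[-0.0166  0.0935 -0.0011] 0.09500783502666246 -0.0005130760483169593
313 158 [363.085  189.6979]
```

View pics/s9c.png

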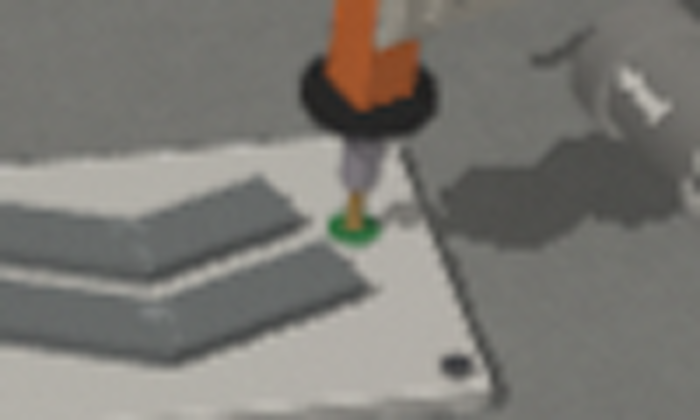

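The tip stands on the green dot (crop (355,225)). I lift and return to the stand.

>>> {"op": "jog_arm", "data": {"motion": [[[0,0,-0.008,0,0,0,1],[0,0,-0.02,0,0,0,1],[0,0,-0.04,0,0,0,1],[0,0,-0.065,0,0,0,1],[0,0,-0.09,0,0,0,1],[0,0,-0.115,0,0,0,1],[0,0,-0.135,0,0,0,1],[0,0,-0.14,0,0,0,1],[0,0,-0.14,0,0,0,1]]]}}

```text
clock: 15.8
position: [0.4829, 0.2628, 0.2575]
ee_rot: [2.078, 2.355, 0.004]
force: [-0.0, -0.9, -3.5]
width: 0.286
gripper_force: 35.0
```

```bash
python3 -c "
from h import *
print(observe()['position'],observe()['force'])
go((.4765,-.1748,.25),97.2)"
```

```text
[0.48285663 0.26277381 0.2574802 ] [-0.03092507 -0.94203979 -3.52291178]
move [-0.4334 -0.0608  0.0067] [ 0.002 -0.002 -0.001]
```

>>> {"op": "jog_arm", "data": {"motion": [[[-0.02,-0.003,0,0,0,0,1],[-0.045,-0.006,0,0,0,0,1],[-0.075,-0.011,0,0,0,0,1],[-0.105,-0.015,0,0,0,0,1],[-0.135,-0.019,0,0,0,0,1],[-0.165,-0.023,0,0,0,0,1],[-0.195,-0.027,0,0,0,0,1],[-0.225,-0.031,0,0,0,0,1],[-0.255,-0.036,0,0,0,0,1],[-0.285,-0.04,0,0,0,0,1]]]}}

```text
clock: 16.63
position: [0.4765, -0.0265, 0.2546]
ee_rot: [-2.077, -2.354, 0.003]
force: [0.5, 0.2, -3.2]
width: 0.283
gripper_force: 35.0
```

>>> {"op": "jog_arm", "data": {"motion": [[[-0.03,-0.004,0.001,0,0,0,1],[-0.06,-0.008,0.002,0,0,0,1],[-0.09,-0.013,0.003,0,0,0,1],[-0.115,-0.016,0.004,0,0,0,1],[-0.135,-0.019,0.004,0,0,0,1],[-0.148,-0.0208,0.004,0,0,0,1],[-0.148,-0.0208,0.004,0,0,0,1],[-0.148,-0.0208,0.004,0,0,0,1],[-0.148,-0.0208,0.004,0,0,0,1],[-0.148,-0.0208,0.004,0,0,0,1]]]}}

```text
clock: 17.47
position: [0.4757, -0.1732, 0.2514]
ee_rot: [-2.076, -2.357, 0.0]
force: [0.4, 1.0, -2.5]
width: 0.279
gripper_force: 35.0
```

```bash
python3 - <<'E'
from h import *
np.set_printoptions(precision=4,suppress=True)
print(observe()['position'],observe()['force'],observe()['clock'])
go((.4768,-.1752,.15),97.2)
b=save("wrist","w10"); hv=cv2.cvtColor(b,cv2.COLOR_RGB2HSV); m=cv2.inRange(hv,np.array((100,120,110)),np.array((118,255,255))); m[:100]=0;m[:,:180]=0;m[:,380:]=0;m[250:]=0
n,l,st,c=cv2.connectedComponentsWithStats(m);k=np.argmax(st[1:,4])+1;print(st[k])
y,x,w,h=st[k][1],st[k][0],st[k][2],st[k][3]
for r in (y+8,y+h//2,y+h-8):
    xs=np.where(l[r]==k)[0]; print(r,xs.min(),xs.max(),onz("wrist",(xs.min(),r),.09)[:2],onz("wrist",(xs.max()+1,r),.09)[:2])
for cc in(x+20,x+w//2,x+w-20):
    ys=np.where(l[:,cc]==k)[0]; print(cc,ys.min(),onz("wrist",(cc,ys.min()),.09)[:2])
E
```

```text
[ 0.4757 -0.1732  0.2514] [ 0.4198  0.977  -2.489 ] 17.4667
move [-0.0022  0.0009  0.1014] [-0.001 -0.001  0.001]
[ 234  144  104  102 6593]
152 235 337 [ 0.4273 -0.1364] [ 0.5262 -0.1238]
195 234 332 [ 0.43   -0.1792] [ 0.5288 -0.1666]
238 234 328 [ 0.434  -0.2254] [ 0.5326 -0.2128]
254 145 [ 0.4448 -0.1274]
286 146 [ 0.4755 -0.1245]
318 148 [ 0.5064 -0.1224]
```

>>> {"op": "jog_arm", "data": {"motion": [[[-0.0026,0.002,0,0,0,0,1],[-0.0026,0.002,0.01,0,0,0,1],[-0.0026,0.002,0.025,0,0,0,1],[-0.0026,0.002,0.04,0,0,0,1],[-0.0026,0.002,0.055,0,0,0,1],[-0.0026,0.002,0.07,0,0,0,1],[-0.0026,0.002,0.085,0,0,0,1],[-0.0026,0.002,0.1,0,0,0,1],[-0.0026,0.002,0.11,0,0,0,1],[-0.0026,0.002,0.115,0,0,0,1]]]}}

```text
clock: 18.35
position: [0.4774, -0.1765, 0.1354]
ee_rot: [-2.077, -2.355, 0.002]
force: [-0.8, 0.1, -2.8]
width: 0.284
gripper_force: 35.0
```

>>> {"op": "jog_arm", "data": {"motion": [[[0,0,0.001,0,0,0,1],[0,0,0.002,0,0,0,1],[0,0,0.003,0,0,0,1],[0,0,0.004,0,0,0,1],[0,0,0.005,0,0,0,1],[0,0,0.0055,0,0,0,1],[0,0,0.006,0,0,0,1],[0,0,0.006,0,0,0,1],[0,0,0.006,0,0,0,1]]]}}

```text
clock: 19.1
position: [0.4782, -0.1768, 0.1312]
ee_rot: [2.078, 2.356, 0.0]
force: [0.8, 0.9, -2.7]
width: 0.281
gripper_force: 35.0
```

>>> {"op": "jog_arm", "data": {"motion": [[[0,0,0.0005,0,0,0,1],[0,0,0.001,0,0,0,1],[0,0,0.0015,0,0,0,1],[0,0,0.002,0,0,0,1],[0,0,0.002,0,0,0,1],[0,0,0.002,0,0,0,1]]]}}

```text
clock: 19.6
position: [0.4782, -0.1769, 0.1291]
ee_rot: [-2.079, -2.356, -0.0]
force: [0.3, -0.2, -2.5]
width: 0.281
gripper_force: 35.0
```

>>> {"op": "jog_arm", "data": {"motion": [[[0,0,0.0003,0,0,0,1],[0,0,0.0006,0,0,0,1],[0,0,0.001,0,0,0,1],[0,0,0.001,0,0,0,1],[0,0,0.001,0,0,0,1]]]}}

```text
clock: 20.02
position: [0.4782, -0.1768, 0.129]
ee_rot: [-2.078, -2.356, -0.001]
force: [-4.8, 2.3, 13.0]
width: 0.283
gripper_force: 35.0
```

Contact at the same height as at the grasp, so the guard is seated. I ease off and release.

>>> {"op": "jog_arm", "data": {"motion": [[[0,0,-0.0007,0,0,0,1],[0,0,-0.0007,0,0,0,1],[0,0,-0.0007,0,0,0,1],[0,0,-0.0007,0,0,0,0.3],[0,0,-0.0007,0,0,0,0],[0,0,-0.0007,0,0,0,-0.5],[0,0,-0.0007,0,0,0,-1],[0,0,-0.0007,0,0,0,-1],[0,0,-0.0007,0,0,0,-1],[0,0,-0.0007,0,0,0,-1]]], "force": 5}}

```text
clock: 20.85
position: [0.4782, -0.1768, 0.1288]
ee_rot: [-2.078, -2.356, 0.0]
force: [-0.5, -0.5, 0.1]
width: 0.737
gripper_force: 0.0
```

>>> {"op": "jog_arm", "data": {"motion": [[[0,0,0,0,0,0,-1],[0,0,0,0,0,0,-1],[0,0,0,0,0,0,-1],[0,0,0,0,0,0,-1],[0,0,0,0,0,0,-1]]]}}

```text
clock: 21.27
position: [0.4782, -0.1768, 0.1288]
ee_rot: [2.078, 2.356, 0.0]
force: [0.0, 0.1, -0.1]
width: 0.997
gripper_force: 0.0
```

>>> {"op": "jog_arm", "data": {"motion": [[[0,0,-0.015,0,0,0,-1],[0,0,-0.035,0,0,0,-1],[0,0,-0.065,0,0,0,-1],[0,0,-0.095,0,0,0,-1],[0,0,-0.125,0,0,0,-1],[0,0,-0.15,0,0,0,-1],[0,0,-0.15,0,0,0,-1],[0,0,-0.15,0,0,0,-1],[0,0,-0.15,0,0,0,-1],[0,0,-0.15,0,0,0,-1]]]}}

```text
clock: 22.1
position: [0.4776, -0.1765, 0.2777]
ee_rot: [-2.077, -2.355, 0.001]
force: [-0.1, -0.7, 0.7]
width: 1.003
gripper_force: 0.0
```

```bash
python3 - <<'E'
from h import *
s=observe(); print(s["position"],s["clock"])
a=save("scene","s11"); b=save("wrist","w11")
A=cv2.resize(a[150:250,150:270],None,fx=3.5,fy=3.5); B=cv2.copyMakeBorder(b[100:400,130:430],0,50,0,0,0)
cv2.imwrite("pics/m11.png",np.hstack([A,B])[:,:,::-1])
E
```

```text
[ 0.47756136 -0.17646016  0.27772598] 22.1
```

View pics/m11.png

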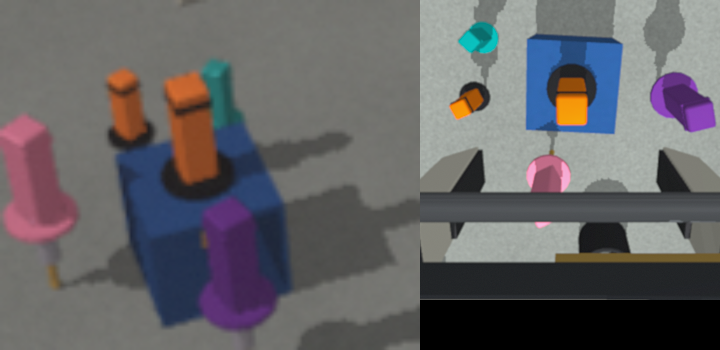

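The probe stands upright in the stand with its guard centred on the top face, and nothing else has moved.

```bash
python3 -c "
from cell import *
print(sign_off())"
```

```text
the job is handed in; nothing more can be done
None
```

I slid the probe from the red dot through the groove to the green dot with light pressure, set it back upright in its stand, left the other fittings alone, and handed the job in at about 22 s; no verdict came back.

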